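Seat the line card and shut the guard door

TASK

The orange line card has been left sticking out of the network chassis: push it fully home into its slot with the fingertips, and only then push the blue guard door shut over the cards, right against its stop. Push only: do not draw the card further out, pick nothing up, and leave the loose things lying about where they are.

Things in the scene. Friction and masses are not known exactly. Their poses are not given: they have to be found in the camera images.
- chassis: pale blue-grey network chassis, fixed, 440 wide (y) x 220 deep (x) x 100 mm high. Origin on the table under the middle of its front face; x points from the front into the chassis, y to the left along the front. Bay in front for 3 upright cards, middles at y = +72, +20, -32 mm; two dark cheeks stand 34 mm out of the front at y = 124..134 and -82..-72 mm, z 14..98; open above between them
- card (a joint): how far the orange card stands out of its slot, m: 0 = fully home (hard stop, faceplate flush with the chassis front), grows as it comes out along the chassis -x, at most 0.11. Slides straight against about 4 N friction plus light damping (12 N s/m) and stays where it is left. The blue and the grey card are home and fixed; the orange one may be in any of the three slots
- card_push (a point): middle of the front face of the black grip on the orange card, the face to push, 58 mm above the table. The grip is 24 wide x 56 high and stands 20 mm out of the orange faceplate (48 wide x 74 high, z = 20..94 mm). Its x axis is the chassis x axis, the direction that pushes the card in
- door (a joint): angle of the blue guard door, rad: 0 = shut (hard stop, panel parallel to the chassis front, against the ends of both cheeks 34 mm in front of it), pi/2 = straight out towards the robot, more = swung further to the left, limit 2.3. Turns about a vertical hinge with about 0.1 N m friction and stays where it is left
- door_hinge (a point): point on the door's vertical hinge axis, 56 mm above the table, at x = -34, y = +122 mm in the chassis frame: the left end of the bay as seen from the robot
- door_push (a point): point on the door's outer face 140 mm from the hinge, 56 mm above the table; turns with the door. Its x axis points from outer to inner face, the way that pushes it shut; its y axis to the hinge. Panel 202 long x 84 high (z = 14..98) x 6 mm thick, yellow top edge; the outer face is 6 mm outside the hinge axis; a black tab, 10 mm proud, is on it 186 to 200 mm from the hinge
- wrench: steel wrench 160 mm long, lying loose on the rear half of the chassis roof (bystander)
- meter: yellow handheld meter 150 x 75 x 30 mm lying on the table (bystander); origin under its middle
- torch: metal torch 140 mm long, 32 mm thick, lying on the table, right side (bystander); origin under its middle
- mug: blue mug about 80 mm across and 90 mm high, left side (bystander); origin under its middle
- cleaner: white cleaner bottle 56 mm across and 150 mm high with a blue cap, left side (bystander); origin under its middle
- filler: pale blank panel 130 x 46 x 6 mm with two black thumbscrews, lying flat, left near the robot (bystander); origin under its middle
- carton: cardboard carton 100 x 80 x 60 mm, right side (bystander); origin under its middle

How it is judged:
By the outcome, as a careful person would: the job done as asked, in the order asked, and still so for the second after the job is handed in, with the robot touching nothing.
It also fails if it takes over 54 s, if anything falls off the work surface, if the arm or the gripper's body presses on something with over 40 N, if the wrist force passes 120 N, or if a joint passes its speed limit or range.

ROBOT

A 6-joint arm with a two-finger parallel gripper is mounted at the origin on the work surface. World frame = base frame: x ahead of the robot, y to its left, z up, the work surface at z = 0. Lengths are in m, angles in rad, forces in N, time in s.
With the tool pointing down it reaches from about 0.35 to 0.85 m from the base axis. Payload 8.1 kg.
Tool frame: the origin (TCP) lies at the very end of the fingers, on their centre line; the grasp point (between the pads) lies 19 mm behind it; z points along the fingers, y is the line along which they close (so a half turn about z gives the same grasp; the last joint's range is limited). The gripper opens to 93 mm and grips with 3 to 60 N. Pads are 15 mm wide; open, the fingers measure 128 mm over their backs; the gripper's body (75 mm by 188 mm) begins 65 mm behind the grasp point.
Start: joints at [-1.376, 0.13, 1.488, -0, 1.523, -0.085], TCP at [0.166, -0.577, 0.219] pointing down, gripper open.
Joint ranges: [-2.96, 2.96], [-0.89, 2.26], [0.02, 2.5], [-1.34, 4.48], [0, 2.73], [-2.66, 2.66]. Speed limits (rad/s): [2.39, 2.39, 2.79, 3.14, 3.14, 3.14].

INTERFACE

Orientations are given as a rotation vector (axis times angle).
In Python, from plant import read_state, eyes, workorder gives the robot as it stands. The module is installed in compiled form; this text tells all that it offers.
- The arm moves only by the tool play_rows, never from a script. Its argument "targets" is one flat list of numbers, 4 for each row, row after row: the shift along the tool's x, y, z in cm, then the turn about the tool's z in degrees. In form: [dx, dy, dz, roll, dx, dy, dz, roll, ...]. A call has 1 to 8 rows; each row is the pose to reach, as a shift and turn from the pose commanded when the call began, along the tool's axes at that moment; what a row does not reach only later rows make up. A row lasts 1/12 s, in which the tool goes at most 41.7 mm and 7.16 degrees, less where a joint would pass 70% of its speed; a pose out of reach is approached as far as the arm can. A call with a gripper value outside its range is refused whole. "grip" is the finger opening in cm, from 0 to 9.3, set as the call begins (left out, the last holds). The fingers move at their own pace and stop on an object; "grip_force" is the grip in N (left out, the last holds). Time passes only in rows, so rows that repeat a pose let the fingers close. It gives the time, the measured TCP pose, the force, the opening and the grip force at its end, in the units of the state.
- read_state(): the state, without advancing time (a new reading comes with each control period).
- eyes.read_camera(name): name is "scene" or "top" or "wrist"; returns a dict with "image" (480x640x3 uint8, red, green, blue), "vfov" (degrees; the focal length in pixels is half the picture's height over the tangent of half this angle, whatever the lens; pixels are square), "cx", "cy" (the principal point, pixels), "k1" (the pictures are not rectified: a ray, as slopes to the right and down, at radius r is drawn at 1 + k1 r^2 times it, then the intrinsics apply), "cam_to_world" (4x4, takes a point from camera to world coordinates); the wrist camera has in their place "T_tool_cam" (4x4, takes a point from camera to tool coordinates, whose origin is the TCP and whose axes are the flange's). Camera axes: x right, y up, looking along -z (the intrinsics and any distortion apply to the point x, -y, -z); pixel columns grow to the right and rows downward; lengths in m; the calibration is good to about 2 mm. A picture is of the moment at which its call begins: read the wrist's pose just before it. There is no depth.
- workorder.close_job(): hands the job in; it is judged then, once.
The state is a dict: "t": time; "q": joint angles; "dq": joint speeds; "joint_torque": joint torques, N m; "tool_pos": TCP position; "orientation": TCP orientation; "force": force on the tool from outside, world axes, zero at the start; "wrist_torque": the same for the moment, N m; "opening": finger opening in m; "gripper_force": force on a finger pad.
Only numpy, scipy, OpenCV 4.12 (cv2) and the standard library are available. Lean on these libraries where they do the work, as an engineer would, in place of code of your own. Each camera call takes 0.05 s, during which the arm holds its last target. There are 200 camera calls.

## Working session

There is one attempt and no reset: what is moved stays moved. The work goes in short steps, Python scripts to look and compute and a tool call to move; the robot and the scene stay as the last step left them, time stands still between calls to the robot, and variables do not carry over. Pictures are saved under pics/ and viewed, at most 10 in all, crops included, and the job is handed in when it is done.

Besides the shell and the picture viewer there is one more tool, called after "Emit:" as a command line: name --argument value ..., lists and objects as JSON in quotes. play_rows: Moves the arm, as the interface text tells. Its arguments: {"type":"object","properties":{"targets":{"type":"array"},"grip":{"type":"number"},"grip_force":{"type":"number"}},"required":["targets"]}

```bash
mkdir -p pics; cat > h.py <<'E'
import numpy as np, cv2
from scipy.spatial.transform import Rotation as R
from plant import read_state, eyes, workorder
def cam(n):
    s=read_state(); c=eyes.read_camera(n)
    if "T_tool_cam" in c:
        T=np.eye(4);T[:3,:3]=R.from_rotvec(s["orientation"]).as_matrix();T[:3,3]=s["tool_pos"]
        c["cam_to_world"]=T@c["T_tool_cam"]
    return c
def f_(c): return 240/np.tan(np.radians(c["vfov"])/2)
def ray(c,u,v):
    f=f_(c);K=np.array([[f,0,c["cx"]],[0,f,c["cy"]],[0,0,1]])
    p=cv2.undistortPoints(np.array([[[u,v]]],float),K,np.array([c["k1"],0,0,0.]))[0,0]
    M=np.array(c["cam_to_world"]);d=M[:3,:3]@[p[0],-p[1],-1]
    return M[:3,3],d/np.linalg.norm(d)
def onz(c,u,v,z):
    o,d=ray(c,u,v);return o+d*(z-o[2])/d[2]
def proj(c,P):
    M=np.array(c["cam_to_world"]);q=M[:3,:3].T@(np.array(P)-M[:3,3]);a=np.array([q[0],-q[1]])/-q[2]
    return a*(1+c["k1"]*(a@a))*f_(c)+[c["cx"],c["cy"]]
def save(c,n): cv2.imwrite("pics/"+n,c["image"][:,:,::-1])
E
python3 - <<'E'
from h import *
import pickle
for n in("scene","top"):
    c=cam(n);save(c,n+"1.png");pickle.dump(c,open(n+".pkl","wb"));print(n,np.round(c["cam_to_world"],3),c["vfov"],c["k1"])
s=read_state();print(s["t"],s["tool_pos"],s["orientation"],R.from_rotvec(s["orientation"]).as_matrix().round(3))
E
```

```text
scene [[-0.853 -0.362  0.375  1.143]
 [ 0.521 -0.568  0.637  1.084]
 [-0.017  0.739  0.673  1.23 ]
 [ 0.     0.     0.     1.   ]] 45.03165958751692 -0.03574049816241232
top [[ 6.100e-02  9.780e-01 -2.010e-01  2.190e-01]
 [-9.980e-01  6.000e-02 -1.400e-02 -4.000e-03]
 [-1.000e-03  2.010e-01  9.800e-01  1.601e+00]
 [ 0.000e+00  0.000e+00  0.000e+00  1.000e+00]] 46.533463815524286 -0.16374277979035468
0.1 [ 0.16561577 -0.57614575  0.21767477] [-3.10923524e+00 -4.37866632e-01  1.62277950e-04] [[ 0.961  0.276 -0.   ]
 [ 0.276 -0.961  0.002]
 [ 0.    -0.002 -1.   ]]
```

View pics/scene1.png

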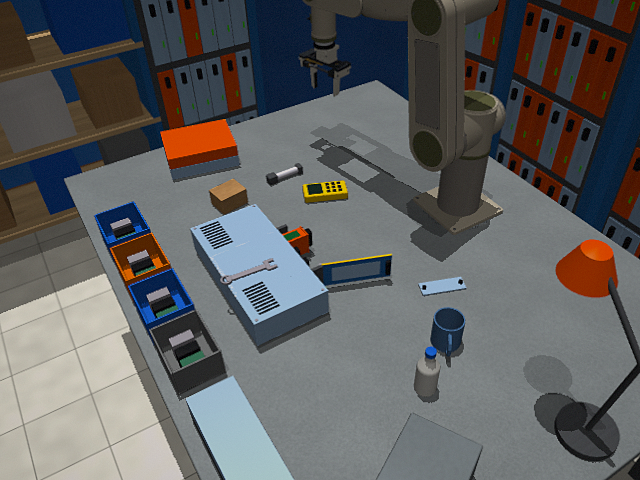

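View pics/top1.png

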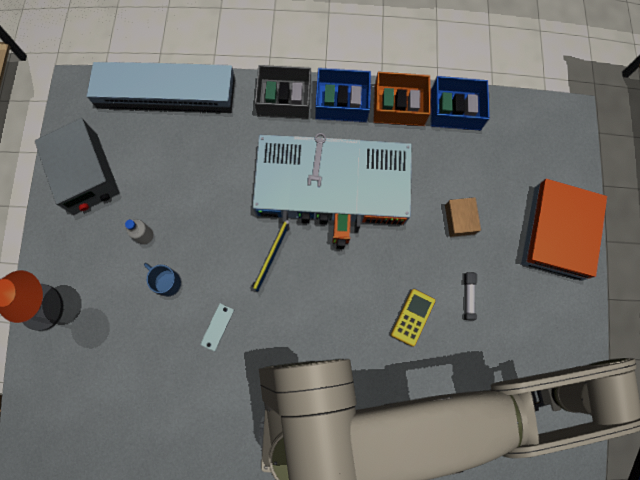

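The top view shows the chassis roof at about (253..411, 135..222), the orange card sticking out in the right-hand slot with its grip near (341,243), and the door's yellow edge running from (287,222) to (256,289). The meter is at (413,318) and the torch at (470,297). Next I measure.

```bash
python3 - <<'E'
from h import *
import pickle
c=pickle.load(open("top.pkl","rb"));im=c["image"];hsv=cv2.cvtColor(im,cv2.COLOR_RGB2HSV)
# roof
m=cv2.inRange(hsv,(80,15,150),(110,120,255));m[:,:245]=0;m[:,420:]=0;m[:125]=0;m[235:]=0
m=cv2.morphologyEx(m,cv2.MORPH_CLOSE,np.ones((15,15)));m=cv2.morphologyEx(m,cv2.MORPH_OPEN,np.ones((5,5)))
k=max(cv2.findContours(m,0,2)[0],key=cv2.contourArea)[:,0]
P=np.array([onz(c,u,v,.1)[:2] for u,v in k])
r=cv2.minAreaRect((P*1000).astype(np.float32));B=cv2.boxPoints(r);print("roof",r,B.round(0))
# chassis frame
e=[B[(i+1)%4]-B[i] for i in range(4)]
i=max(range(4),key=lambda i:e[i][1]); y=e[i]/np.linalg.norm(e[i]); x=np.array([y[1],-y[0]])
ctr=np.array(r[0]);O=ctr-110*x;yaw=np.arctan2(x[1],x[0]);print("O",O,"yaw deg",np.degrees(yaw))
def ch(p): d=np.array(p)[:2]*1000-O;return np.array([d@x,d@y]).round(1)
# door yellow
m=cv2.inRange(hsv,(22,120,120),(35,255,255));m[:,:240]=0;m[:,300:]=0;m[:215]=0;m[300:]=0
v,u=np.nonzero(m);P=np.array([onz(c,a,b,.098)[:2]*1000 for a,b in zip(u,v)])
r=cv2.minAreaRect(P.astype(np.float32));b=cv2.boxPoints(r);print("door",r)
for p in b:print(p.round(0),ch(p/1000))
# orange
m=cv2.inRange(hsv,(3,150,120),(16,255,255));m[:,:325]=0;m[:,355:]=0;m[:215]=0;m[260:]=0
v,u=np.nonzero(m);print("orange px",u.min(),u.max(),v.min(),v.max())
pts=np.array([ch(onz(c,a,b,.094)) for a,b in zip(u,v)]);print(pts.min(0),pts.max(0))
cv2.imwrite("pics/topcrop.png",cv2.resize(im[195:300,235:420,::-1],None,fx=4,fy=4,interpolation=2))
E
```

```text
roof ((725.4786987304688, -42.824462890625), (438.3724365234375, 218.99374389648438), 89.95342254638672) [[ 616. -262.]
 [ 835. -262.]
 [ 835.  176.]
 [ 616.  176.]]
O [615.47873688 -42.73505135] yaw deg -0.04657186
door ((485.691162109375, 119.31446075439453), (7.2724151611328125, 200.4824981689453), 69.47273254394531)
[391. 151.] [-225.1  193.6]
[578.  81.] [-37.3 123.5]
[581.  88.] [-34.7 130.3]
[393. 158.] [-222.6  200.4]
orange px 333 349 215 238
[-70.5 -53. ] [-4.1 -8.7]
```

View pics/topcrop.png

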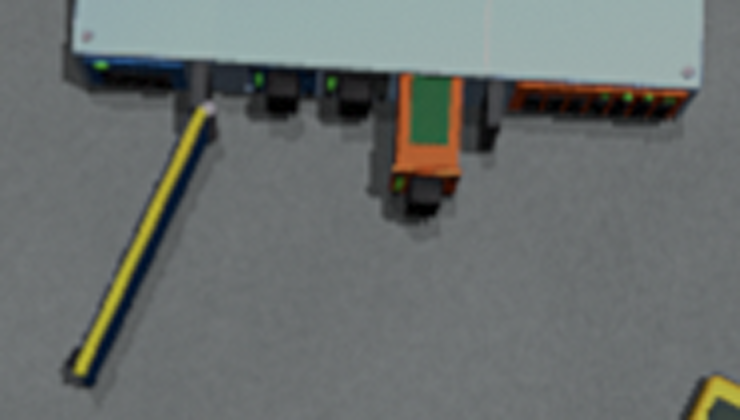

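Chassis frame: origin about (0.6155, -0.043) with yaw near 0. The card is in the right-hand slot (y = -0.075), about 68 mm out, so the grip face is at x ≈ 0.527. The door stands at about 110°. I'll close the fingers, turn the tool square, and move in front of the grip while staying high.

Emit:
play_rows --targets '[44.5,-39.2,0,16,44.5,-39.2,0,16,44.5,-39.2,0,16,44.5,-39.2,0,16,44.5,-39.2,0,16,44.5,-39.2,0,16,44.5,-39.2,0,16,44.5,-39.2,0,16]' --grip 0 --grip_force 20

```text
t: 0.77
tool_pos: [0.3457, -0.2939, 0.2183]
orientation: [-3.141, -0.0, 0.0]
force: [0.3, 0.3, 0.4]
opening: 0.0442
gripper_force: 0.0
```

Emit:
play_rows --targets '[13.4,-21.9,0,0,13.4,-21.9,0,0,13.4,-21.9,0,0,13.4,-21.9,0,0,13.4,-21.9,0,0,13.4,-21.9,0,0,13.4,-21.9,0,0,13.4,-21.9,6,0]'

```text
t: 1.43
tool_pos: [0.4851, -0.0752, 0.1845]
orientation: [3.139, 0.008, 0.021]
force: [2.3, -1.3, 1.3]
opening: 0.0004
gripper_force: 0.0
```

```bash
python3 - <<'E'
from h import *
import pickle
s=read_state();print(s["t"],s["tool_pos"],s["orientation"],s["opening"])
c=cam("wrist");save(c,"w1.png");pickle.dump(c,open("w1.pkl","wb"))
for P in [(.527,-.075,.058),(.5155,-.075,.094)]:print(proj(c,P))
E
```

```text
1.4333 [ 0.48514887 -0.07517067  0.18447934] [3.13864674 0.00814296 0.02061458] 0.00044477384234896036
[319.48488287 176.23949533]
[319.56415634 198.08362561]
```

View pics/w1.png

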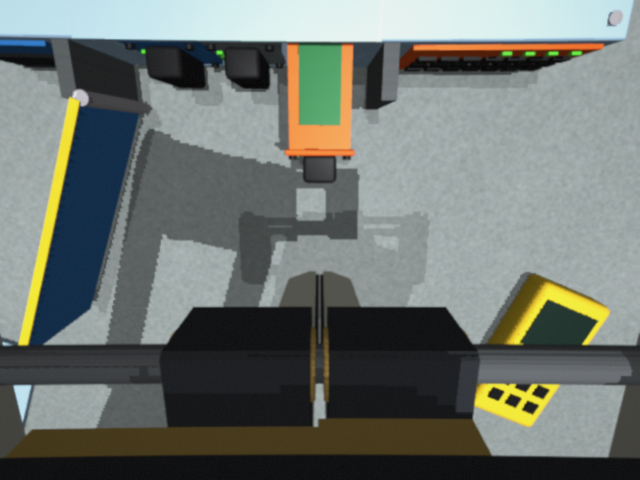

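The wrist view shows the orange faceplate edge at about (320,153) and the black grip at (320,170), in line with the fingers at column 320. The cheeks are at columns ~65 and ~390, so the way in is clear. I'll descend and approach.

Emit:
play_rows --targets '[-0.5,0,4,0,-0.5,0,8,0,-0.5,0,11.5,0,-0.5,0,13.2,0,0.5,0,13.2,0,1.3,0,13.2,0,2,0,13.2,0,2,0,13.2,0]'

```text
t: 2.15
tool_pos: [0.5013, -0.0773, 0.0464]
orientation: [3.141, 0.001, 0.004]
force: [0.3, 0.2, 0.7]
opening: 0.0004
gripper_force: 0.0
```

```bash
python3 - <<'E'
from h import *
import pickle
c=pickle.load(open("w1.pkl","rb"))
for u,v,z in[(320,150,.094),(320,156,.094),(320,169,.086),(320,182,.03),(290,152,.094),(351,152,.094)]:print(v,onz(c,u,v,z).round(4))
s=read_state();print(s["tool_pos"],s["orientation"],s["force"])
E
```

```text
150 [ 0.5486 -0.0751  0.094 ]
156 [ 0.5446 -0.0751  0.094 ]
169 [ 0.5351 -0.0752  0.086 ]
182 [ 0.5191 -0.0756  0.03  ]
152 [ 0.5471 -0.0546  0.094 ]
152 [ 0.5473 -0.0963  0.094 ]
[ 0.50131114 -0.07733867  0.04641921] [3.14095410e+00 5.16950403e-04 4.02086770e-03] [0.31906945 0.18146075 0.66858863]
```

Emit:
play_rows --targets '[1,-0.2,0,0,2,-0.2,0,0,3,-0.2,0,0,4,-0.2,0,0,5,-0.2,0,0,5.7,-0.2,0,0,6.2,-0.2,0,0,6.5,-0.2,0,0]'

```text
t: 2.82
tool_pos: [0.5647, -0.0748, 0.0456]
orientation: [3.141, 0.001, 0.0]
force: [-4.2, 0.6, 3.1]
opening: 0.0005
gripper_force: 2.2
```

Emit:
play_rows --targets '[0.4,0,0,0,0.8,0,0,0,1.1,0,0,0,1.4,0,0,0,1.6,0,0,0,1.8,0,0,0,1.9,0,0,0,1.9,0,0,0]'

```text
t: 3.48
tool_pos: [0.5835, -0.0748, 0.0449]
orientation: [3.142, 0.001, 0.001]
force: [-1.0, -0.9, 0.6]
opening: 0.0002
gripper_force: 0.9
```

Emit:
play_rows --targets '[0.2,0,0,0,0.4,0,0,0,0.6,0,0,0,0.8,0,0,0,0.8,0,0,0,0.8,0,0,0]'

```text
t: 3.98
tool_pos: [0.5847, -0.0747, 0.0447]
orientation: [-3.141, -0.001, 0.022]
force: [-40.2, 0.1, 31.1]
opening: 0.0004
gripper_force: 20.6
```

The push ended at the hard stop: 40 N at TCP x 0.585, where I expected about 0.586. I'll back off, rise, and check the card.

Emit:
play_rows --targets '[-3,0,0,0,-6,0,0,0,-9,0,0,0,-10.5,0,-4,0,-11.5,0,-8,0,-12,0,-12,0,-12.5,0,-15,0,-12.5,0,-15,0]'

```text
t: 4.65
tool_pos: [0.47, -0.0757, 0.2034]
orientation: [3.138, 0.001, 0.021]
force: [1.2, 0.0, 0.3]
opening: 0.0004
gripper_force: 0.0
```

```bash
python3 - <<'E'
from h import *
import pickle
c=cam("wrist");save(c,"w2.png");pickle.dump(c,open("w2.pkl","wb"))
s=read_state();print(s["t"],s["tool_pos"],s["orientation"],s["force"],s["q"])
t=cam("top")
for n,(u,v) in dict(mug=(163,280),cleaner=(137,230)).items():print(n,onz(t,u,v,.09))
H=np.array([.5815,.079])
for p in[(0,0)]:pass
for P in [(.6155,-.075,.094),(.5955,-.075,.086),(.5955,-.023,.086)]:print(proj(c,P))
E
```

```text
4.7 [ 0.46920104 -0.07544203  0.19990254] [3.13924159e+00 8.25985159e-04 1.54454563e-02] [ 0.49578624 -0.09002474  0.89730332] [-2.67670491e-01 -2.15389028e-01  1.85833198e+00  3.75902275e-04
  1.48854830e+00  1.30257061e+00]
mug [0.39721627 0.4096643  0.09      ]
cleaner [0.5335615 0.5006805 0.09     ]
[318.55182576  23.15875809]
[318.53282474  58.38705457]
[244.88079058  58.14304129]
```

View pics/w2.png

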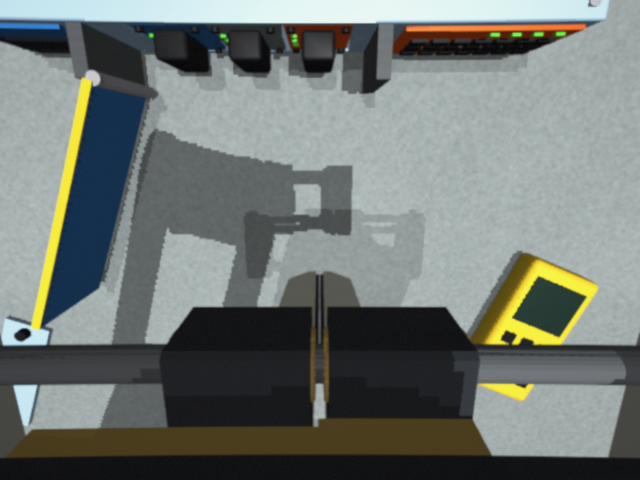

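All three black grips now line up at rows ~70 (columns 180, 250 and 318), and the orange faceplate is flush. The door is unchanged, running from (92,78) to (38,328). I'll fly over it to its outer (left) side.

Emit:
play_rows --targets '[0,-4,0,0,-0.5,-8,0,0,-1,-12,0,0,-1.2,-16,0,0,-1.2,-20,0,0,-1.2,-24,0,0,-1.2,-26.8,0,0,-1.2,-26.8,3,0]'

```text
t: 5.42
tool_pos: [0.4562, 0.1992, 0.1683]
orientation: [-3.137, -0.008, -0.011]
force: [2.1, 1.0, 0.3]
opening: 0.0003
gripper_force: 0.0
```

```bash
python3 - <<'E'
from h import *
import pickle
s=read_state();print(s["tool_pos"],s["orientation"])
c=cam("wrist");save(c,"w3.png");hsv=cv2.cvtColor(c["image"],cv2.COLOR_RGB2HSV)
m=cv2.inRange(hsv,(22,120,120),(35,255,255))
n,l,st,_=cv2.connectedComponentsWithStats(m)
for i in range(1,n):
    if st[i,4]<200: continue
    v,u=np.nonzero(l==i);P=np.array([onz(c,a,b,.098)[:2]*1000 for a,b in zip(u,v)]);r=cv2.minAreaRect(P.astype(np.float32));print(st[i],cv2.boxPoints(r).round(0).tolist())
c2=pickle.load(open("w2.pkl","rb"));print(onz(c2,92,78,.098),onz(c2,38,328,.098))
hx,hy=10.8,17.5
p0=None
for th in [111,105,95,85,75,65,55,45,35,25,15,10,5,0]:
    t=np.radians(th);h=6+hx*abs(np.cos(t))+hy*abs(np.sin(t))
    P=np.array([581.5,79])+140*np.array([-np.sin(t),-np.cos(t)])+h*np.array([-np.cos(t),np.sin(t)])
    print(th,P.round(0))
E
```

```text
[0.4562348  0.19918031 0.16831442] [-3.137145   -0.00775253 -0.01078625]
[ 390   43  137  265 3050] [[411.0, 144.0], [578.0, 80.0], [581.0, 87.0], [413.0, 150.0]]
[0.58005974 0.07912088 0.098     ] [0.39156679 0.15168433 0.098     ]
111 [460. 154.]
105 [453. 140.]
95 [444. 115.]
85 [440.  91.]
75 [440.  68.]
65 [443.  44.]
55 [452.  20.]
45 [464.  -2.]
35 [481. -21.]
25 [501. -38.]
15 [525. -51.]
10 [538. -55.]
5 [551. -59.]
0 [565. -61.]
```

View pics/w3.png

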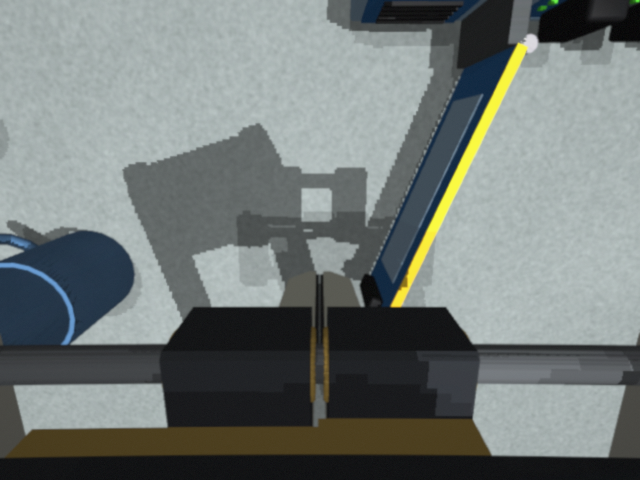

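The door panel runs from (530,45) to (395,305), its tab is near (370,290), and the closed fingers are on its left, outer side. The mug at (60,290) is well clear. I'll descend and start the sweep.

Emit:
play_rows --targets '[0.3,0,4,0,0.3,0,8,0,0.3,0,11,0,0.3,0,12,0,0.3,1.5,12,0,0.3,3,12,0,0.3,4.2,12,0,0,5.2,12,0]'

```text
t: 6.13
tool_pos: [0.4544, 0.1402, 0.0453]
orientation: [-3.141, 0.001, -0.0]
force: [0.7, 0.7, -0.1]
opening: 0.0004
gripper_force: 0.5
```

Emit:
play_rows --targets '[-0.5,1.2,0,0,-1,2.5,0,0,-1.2,3.7,0,0,-1.4,4.9,0,0,-1.4,6,0,0,-1.4,7.2,0,0,-1.3,8.4,0,0,-1.1,9.6,0,0]'

```text
t: 6.8
tool_pos: [0.443, 0.0443, 0.0454]
orientation: [-3.141, -0.001, -0.001]
force: [0.5, 1.8, 0.5]
opening: 0.0005
gripper_force: 0.6
```

Emit:
play_rows --targets '[0.4,1.2,0,0,0.9,2.4,0,0,1.5,3.5,0,0,2.1,4.6,0,0,2.9,5.6,0,0,3.8,6.5,0,0,4.8,7.4,0,0,5.8,8.2,0,0]'

```text
t: 7.47
tool_pos: [0.5018, -0.0378, 0.0448]
orientation: [-3.142, -0.0, 0.001]
force: [-1.2, 1.4, 0.3]
opening: 0.0006
gripper_force: 0.5
```

Emit:
play_rows --targets '[1.2,0.7,0,0,2.3,1.3,0,0,3.0,1.5,0,0,3.7,1.8,0,0,4.4,2.0,0,0,5.0,2.1,0,0,5.5,2.2,0,0,5.8,2.3,0,0]'

```text
t: 8.13
tool_pos: [0.5597, -0.0596, 0.045]
orientation: [-3.142, -0.001, -0.0]
force: [-1.1, -0.3, 0.1]
opening: 0.001
gripper_force: 0.3
```

Emit:
play_rows --targets '[0.2,0,0,0,0.4,0,0,0,0.6,0,0,0,0.8,0,0,0,0.8,0,0,0]'

```text
t: 8.55
tool_pos: [0.5648, -0.0597, 0.0448]
orientation: [-3.141, -0.001, 0.009]
force: [-14.5, -0.1, 11.9]
opening: 0.0006
gripper_force: 7.4
```

The stop was met at TCP x 0.565, as predicted. I'll press a little more, then back straight off.

Emit:
play_rows --targets '[0.2,0,0,0,0.3,0,0,0,0.3,0,0,0,0.3,0,0,0]'

```text
t: 8.88
tool_pos: [0.5646, -0.0597, 0.0448]
orientation: [-3.141, -0.001, 0.018]
force: [-32.9, -1.3, 25.5]
opening: 0.0006
gripper_force: 16.5
```

Emit:
play_rows --targets '[-1,0,0,0,-3,0,0,0,-6,0,0,0,-9,0,0,0,-11,0,-3,0,-12,0,-7,0,-12,0,-11,0,-12,0,-14,0]'

```text
t: 9.55
tool_pos: [0.4502, -0.0598, 0.1884]
orientation: [3.141, 0.001, 0.005]
force: [0.8, -0.6, 0.9]
opening: 0.0003
gripper_force: 0.0
```

```bash
python3 - <<'E'
from h import *
s=read_state();print(s["t"],s["tool_pos"],s["force"])
c=cam("wrist");hsv=cv2.cvtColor(c["image"],cv2.COLOR_RGB2HSV)
m=cv2.inRange(hsv,(22,120,120),(35,255,255));m[200:]=0
v,u=np.nonzero(m);P=np.array([onz(c,a,b,.098)[:2]*1000 for a,b in zip(u,v)]);print(cv2.boxPoints(cv2.minAreaRect(P.astype(np.float32))).round(1).tolist())
t=cam("top");cv2.imwrite("pics/end.png",np.vstack([c["image"][:220],cv2.resize(t["image"],None,fx=1,fy=1)[100:400]])[:,:,::-1])
E
```

```text
9.55 [ 0.45016911 -0.05978486  0.18843704] [ 0.75842138 -0.63700768  0.9437793 ]
[[573.2000122070312, -124.4000015258789], [580.4000244140625, -124.4000015258789], [581.0999755859375, 77.19999694824219], [573.7999877929688, 77.19999694824219]]
```

View pics/end.png

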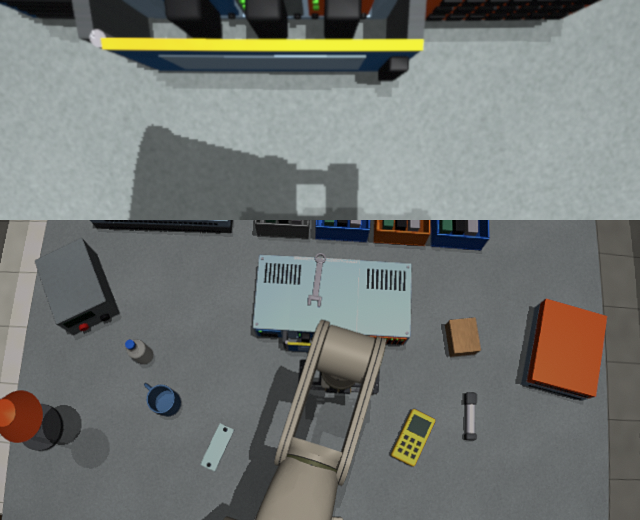

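The door's yellow edge lies flat against the cheeks at row ~45, parallel to the front within about 0.2°. All the loose things are where they were, and the robot is clear. I'll let the arm settle and hand in.

Emit:
play_rows --targets '[0,0,0,0,0,0,0,0,0,0,0,0,0,0,0,0]'

```text
t: 9.98
tool_pos: [0.4491, -0.0594, 0.1831]
orientation: [-3.141, -0.001, 0.005]
force: [0.4, 0.5, 0.6]
opening: 0.0006
gripper_force: 0.0
```

```bash
python3 -c "
from plant import workorder
print(workorder.close_job())"
```

```text
the job is handed in; nothing more can be done
None
```

The orange card was pushed home to its hard stop, then the blue guard door was shut against its stop. The job was handed in at about 10 s with the robot clear and the loose things where they were; no verdict came back.

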